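# Clamp a painting panel with the recessed knob

## Task

Get the small painting panel ready for work: slide it along the clamp's channel, away from the robot, until it sits fully home against the end stop, and then turn the recessed knob clockwise until the sprung pad holds the panel firmly against the fence, at roughly 20 to 25 N, without over-tightening it. Leave the panel home and clamped, and do not shift the brush jar, the paint bottle or the lidded jar.

Things in the scene. Friction and masses are not known exactly. Their poses are not given: they have to be found in the camera images.
- clamp: Fixed bench clamp for painting panels. Origin on the table top; x points along the channel away from the robot, y left, z up. Plywood base 12 mm thick, x -110..+90, y -165..+155 mm. Its -y part carries the channel where the panel slides along x: pad on the +y side, fence on the -y side, end stop across the +x end. Its +y part is the grey housing with the knob.
- well (a point): Centre of the well's mouth in the grey housing (clamp x 0, y +70, z 70 mm = housing top). Housing 160 x 160 mm. The well is round, 134 mm in diameter, open upward, floor at z 28 mm; the wing knob turns in its middle. Shut fingertips fit between hub and wall, centred about 38 mm from the axis.
- lip (a point): Middle of the straight edge of a flat metal lip, 10 mm thick (z 70..80), that covers the far side of the well: from clamp x +35 to +80 mm over the housing's whole width. Fingers can enter the well only at clamp x below +35 mm, so a wing that has gone under the lip must be let go and the other one taken.
- end_stop (a point): Centre of the near face of the fixed end stop: clamp x +70, y -92.5, z 23 mm; 75 mm wide, 22 mm high. The panel is home when its far end rests on this face. The fence on the -y side of the channel is a fixed rail, 150 mm long, z 12..38 mm, set differently each time: its clamping face is somewhere between clamp y -133 and -141 mm, so the turn needed must be felt.
- knob_axis (a point): Point on the knob's vertical axis at the top of the wing bar (clamp x 0, y +70, z 64 mm). Black wing: a straight bar 100 mm long, 14 mm wide, z 38..64 mm, centred on the axis, over a disc of 24 mm radius at z 30..40 mm.
- knob (a joint): Knob angle (rad), grows clockwise seen from above; at 0 the wing bar lies along clamp x. Starts 0 to 0.7, stop at 6.2. Each rad moves the pad 6 mm toward the fence. Self-locking, stays where left. Free turning takes 0.24 N m (6.3 N at 38 mm radius; a paused finger feels a quarter less), plus 0.006 N m per N of clamping force: 1.55 times the free effort at 22 N.
- pad: Rubber pressure pad 80 mm long (clamp x), 20 mm high, z 14..34 mm. Origin: centre of its clamping face, which looks to clamp -y; at knob angle 0, unloaded, at clamp y -40 mm. Sprung at 5 N per mm: once the panel is pinched on the fence, each rad of knob adds about 30 N. The springs bottom out at 8 mm (40 N), over-tight.
- panel: Loose wooden painting panel 140 (x) x 80 (y) x 22 mm, 0.15 to 0.31 kg, flat in the channel on the base, top at z 34 mm. Origin: centre of its underside. Starts 35 to 60 mm short of the end stop with its near end sticking out toward the robot; home is origin at clamp x 0. The closing pad shifts it sideways to the fence.
- panel_near (a point): Centre of the panel's near end face (toward the robot), 11 mm above its underside, z 23 mm: the face to push on.
- brush_jar: Bystander: glass jar of brushes, 72 mm wide, 190 mm tall, origin at the centre of its base.
- paint_bottle: Bystander: blue paint bottle 54 mm wide, 130 mm tall, origin at the centre of its base.
- medium_jar: Bystander: low lidded amber jar 70 mm wide, 70 mm tall, origin at the centre of its base.
There are look-alikes about, which are no part of the job. Of the things like the panel, leave any that is orange or purple; of the rest the smaller one is meant.

How it is judged:
On the way, in this order (a step that is already met when the one before it is completed fails the run):
1. the panel is pushed home: within 4 mm of the end stop, not yet clamped (x of panel in the frame of clamp above -0.004 m and contact force between pad and panel below 8 N), for 0.1 s.
2. the pad clamps the panel with 12 to 38 N (contact force between pad and panel between 12 and 38 N), for 0.2 s.
At the end, for the whole second after the job is handed in: The pad presses the panel against the fence with 12 to 38 N; the panel lies flat and square in the channel (within 0.04 rad), within 5 mm of the end stop, at rest (all of step 2 and x of panel in the frame of clamp above -0.005 m and z of panel in the frame of clamp below 0.016 m and angle between the x axis of panel and the x axis of clamp, either way round below 0.04 rad and linear speed of panel below 0.01 m/s); the robot touches nothing.
It fails at once if the panel is over-tightened (pad force above 45 N) (contact force between pad and panel above 45 N).
It fails at once if the brush jar, paint bottle or lidded jar is shifted by more than 30 mm (distance of any of brush_jar, paint_bottle, medium_jar from where it was at the start of the episode above 0.03 m).
It also fails if it takes over 72 s, if anything falls off the work surface, if the arm or the gripper's body presses on something with over 40 N, if the wrist force passes 120 N, or if a joint passes its speed limit or range.

## Robot

A 6-joint arm with a two-finger parallel gripper is mounted at the origin on the work surface. World frame = base frame: x ahead of the robot, y to its left, z up, the work surface at z = 0. Lengths are in m, angles in rad, forces in N, time in s.
With the tool pointing down it reaches from about 0.35 to 0.975 m from the base axis. Payload 17.4 kg.
Tool frame: the origin (TCP) lies at the very end of the fingers, on their centre line; the grasp point (between the pads) lies 19 mm behind it (env.tcp_to_grasp is the distance from the TCP to the grasp point, in m); z points along the fingers, y is the line along which they close (so a half turn about z gives the same grasp; the last joint's range is limited). The gripper opens to 85 mm and grips with 20 to 120 N. Pads are 22 mm wide; open, the fingers measure 114 mm over their backs; the gripper's body (76 mm by 85 mm) begins 54 mm behind the grasp point. The pads swing forward as they close: fully open they stand 13 mm farther back than shut.
Start: joints at [-0.038, 0.116, 1.442, -0, 1.584, -0.038], TCP at [0.675, -0, 0.231] pointing down, gripper open.
Joint ranges: [-2.83, 2.83], [-0.83, 2.19], [0.07, 2.5], [-1.14, 4.28], [0.01, 3], [-2.97, 2.97]. Speed limits (rad/s): [1.89, 1.89, 2.22, 3.14, 3.14, 3.14].

## Interface

Orientations are given as a 3x3 rotation matrix whose columns are the frame's x, y, z axes.
In Python, from bench import sensors, eyes, job, env gives the robot as it stands. The module is installed in compiled form; this text tells all that it offers.
- The arm moves only by the shell command python3 -m creep 'ROWS' [FORCE]. ROWS is a JSON object of lists of equal length, an entry for each row: "grip": the opening, from 0 (shut) to 1 (fully open); "xyz": the shift along the tool's x, y, z in units of 0.08 m (1.0 is 0.08 m), a list of three; "rot": the turn, a rotation vector about the tool's x, y, z in units of pi/2 rad (1.0 is pi/2 rad), a list of three. In form: {"grip": [grip, ...], "xyz": [[dx, dy, dz], ...], "rot": [[wx, wy, wz], ...]}. A call has 1 to 10 rows; each row is the pose to reach, as a shift and turn from the pose commanded when the call began, along the tool's axes at that moment; what a row does not reach only later rows make up. A row lasts 1/10 s, in which the tool goes at most 50 mm and 8.59 degrees, less where a joint would pass 70% of its speed; a pose out of reach is approached as far as the arm can. A call with a number of a shift or a turn outside -1 to 1 is refused whole. A call with a gripper value outside its range is refused whole. The fingers move at their own pace and stop on an object; FORCE is the grip in N (left out, the last holds). Time passes only in rows, so rows that repeat a pose let the fingers close. It gives the time, the measured TCP pose, the force, the opening and the grip force at its end, in the units of the state.
- sensors.sense(): the state, without advancing time (a new reading comes with each control period).
- eyes.get_image(name): name is "scene" or "side" or "wrist"; returns (picture, depth): 400x640x3 uint8, blue, green, red; 400x640 float32, m along the optical axis (not along the pixel's ray), 0 where there is no reading.
- eyes.camera_params(name): a dict with "K" (3x3 intrinsics, pixels), "rvec" (rotation vector, rad) and "tvec" (3), from world to camera coordinates, as OpenCV has them. Camera axes: x right, y down, z forward; pixel columns grow to the right and rows downward; lengths in m; the calibration is good to about 2 mm. A picture is of the moment at which its call begins: read the wrist's pose just before it. camera_params takes no time and is no camera call; for the wrist camera it gives the pose at the moment of the call.
- job.finish_job(): hands the job in; it is judged then, once.
The state is a dict: "clock": time; "joints": joint angles; "qd": joint speeds; "joint_efforts": joint torques, N m; "ee_pos": TCP position; "tool_rot": TCP orientation; "contact_force": force on the tool from outside, world axes, zero at the start; "moment": the same for the moment, N m; "width": finger opening in m; "grip_force": force on a finger pad.
Only numpy, scipy, OpenCV 4.12 (cv2) and the standard library are available. Lean on these libraries where they do the work, as an engineer would, in place of code of your own. Each camera call takes 0.05 s, during which the arm holds its last target. There are 200 camera calls.

## Working session

There is one attempt and no reset: what is moved stays moved. The work goes in short steps, Python scripts to look and compute and a shell command to move; the robot and the scene stay as the last step left them, time stands still between calls to the robot, and variables do not carry over. Pictures are saved under pics/ and viewed, at most 10 in all, crops included, and the job is handed in when it is done.

```bash
mkdir -p pics
cat > h.py <<'E'
import numpy as np, cv2
from bench import sensors, eyes, job, env
def cam(n):
    p=eyes.camera_params(n); R=cv2.Rodrigues(np.array(p["rvec"],float))[0]
    return np.array(p["K"]),R,np.array(p["tvec"],float).ravel()
def cast(n,uv,z,c=None):
    K,R,t=c or cam(n); uv=np.atleast_2d(np.array(uv,float))
    d=(np.linalg.inv(K)@np.c_[uv,np.ones(len(uv))].T); d=(R.T@d).T; o=-R.T@t
    return o+d*((z-o[2])/d[:,2])[:,None]
def proj(n,P,c=None):
    K,R,t=c or cam(n); q=(K@(R@np.atleast_2d(P).T+t[:,None])).T; return q[:,:2]/q[:,2:]
def cloud(n,depth,c=None):
    K,R,t=c or cam(n); v,u=np.mgrid[:400,:640]
    d=np.stack([(u-K[0,2])/K[0,0]*depth,(v-K[1,2])/K[1,1]*depth,depth],-1)
    return (d-t)@R
E
python3 - <<'E'
from h import *
ims=[]
for n in("scene","side","wrist"):
    c=cam(n); im,d=eyes.get_image(n); np.savez(f"{n}0.npz",im=im,d=d,K=c[0],R=c[1],t=c[2]); cv2.imwrite(f"pics/{n}0.png",im)
    print(n,-c[1].T@c[2],c[1][2])
s=sensors.sense();print(s)
E
```

```text
scene [ 1.24635753 -0.73646695  0.77424418] [-0.56900226  0.60530271 -0.55663728]
side [0.2326294  0.61811204 0.49026903] [ 0.4174726  -0.72495405 -0.547867  ]
wrist [0.67487196 0.08476484 0.37306475] [-5.33893615e-04 -3.28569762e-01 -9.44479553e-01]
{'clock': 0.15, 'joints': array([-3.78305070e-02,  1.16388528e-01,  1.44209276e+00,  4.77004241e-06,
        1.58402188e+00, -3.78220436e-02]), 'qd': array([ 0.00136342, -0.00143014, -0.00164573, -0.0007537 , -0.00111144,
        0.00155376]), 'joint_efforts': array([ 7.81324125e-04, -7.32512355e+01, -6.32847619e+01, -3.31336332e-05,
        5.00968890e-03,  2.64853352e-04]), 'ee_pos': array([ 6.74856690e-01, -2.27160982e-05,  2.30735017e-01]), 'tool_rot': array([[ 8.42030285e-06,  9.99999586e-01, -9.09684829e-04],
       [ 9.99999999e-01, -8.38464366e-06,  3.92033051e-05],
       [ 3.91956615e-05, -9.09685159e-04, -9.99999585e-01]]), 'contact_force': array([ 0.18460259, -0.06573995, -0.14877925]), 'moment': array([ 0.05178147,  0.02843947, -0.0009663 ]), 'grip_force': 0.0, 'width': 0.08533358803275684}
```

View pics/scene0.png

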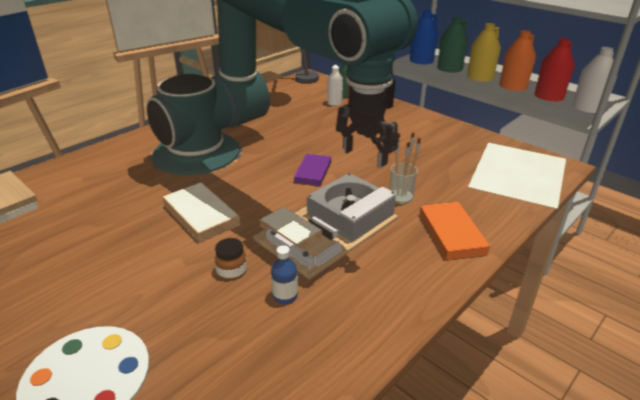

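View pics/wrist0.png

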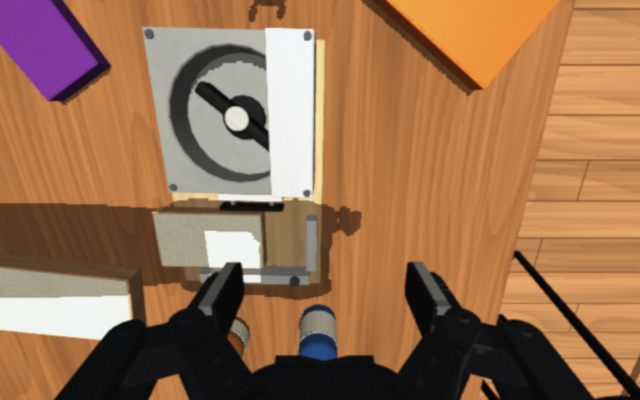

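Run:
```python
from h import *
z=np.load("wrist0.npz");im=z["im"];d=z["d"];c=(z["K"],z["R"],z["t"]);P=cloud("wrist",d,c)
for n,uv in dict(bNL=(150,34),bNR=(173,187),bFR=(307,193),bFL=(308,36),hubc=(236,118),wA=(203,88),wB=(262,140),pan=(210,240),panNL=(158,240),stop=(312,240),fence=(250,278),big=(60,310),pad=(250,206),jar=(237,330),bot=(318,320),brush=(268,6)).items():
    print(n,uv,P[uv[1],uv[0]].round(4))
H=[((150,34),.07),((173,187),.07),((307,193),.08),((308,36),.08)]
q=np.array([cast("w",u,h,c)[0,:2] for u,h in H]);print("bolts",q.round(4),np.diff(q[[0,1,2,3,0]],axis=0).round(4))
m=((abs(P[...,2]-.07)<.003)&(d>0)).astype(np.uint8); cv2.imwrite("pics/m.png",m*255)
for lo,hi in((.066,.074),(.077,.084),(.030,.0365),(.058,.0665)):
    m=(P[...,2]>lo)&(P[...,2]<hi)&(d>0); m[:, 420:]=0;m[300:]=0
    n,L,S,_=cv2.connectedComponentsWithStats(m.astype(np.uint8))
    for i in range(1,n):
        if S[i,4]>60:
            Q=P[L==i][:,:2].astype(np.float32);print(lo,S[i],"minrect",[np.round(x,4) for x in cv2.minAreaRect(Q)])
z=np.load("scene0.npz");im=z["im"]
a=cv2.resize(im[130:330,150:450],None,fx=2.6,fy=2.6,interpolation=cv2.INTER_CUBIC);cv2.imwrite("pics/crop1.png",a)
c=(z["K"],z["R"],z["t"]);P=cloud("s",z["d"],c)
for n,uv in dict(brush=(403,195),brushtop=(415,140),bot=(285,290),cap=(283,252),jar=(230,265),big=(200,212),left=(15,190),pan=(292,232)).items(): print(n,P[uv[1],uv[0]].round(3))
```

```text
bNL (150, 34) [0.5136 0.1472 0.0721]
bNR (173, 187) [5.086e-01 1.000e-04 7.080e-02]
bFR (307, 193) [ 0.6564 -0.0039  0.0802]
bFL (308, 36) [0.6603 0.1436 0.082 ]
hubc (236, 118) [0.5839 0.0725 0.0661]
wA (203, 88) [0.553  0.1013 0.064 ]
wB (262, 140) [0.6084 0.0499 0.0628]
pan (210, 240) [ 0.5244 -0.0827  0.0337]
panNL (158, 240) [ 0.4563 -0.0824  0.0344]
stop (312, 240) [ 0.6588 -0.0825  0.0338]
fence (250, 278) [ 0.573  -0.1389  0.0366]
big (60, 310) [ 0.2895 -0.1971  0.031 ]
pad (250, 206) [ 0.5805 -0.0359  0.0314]
jar (237, 330) [ 0.5425 -0.2372  0.0268]
bot (318, 320) [ 0.666  -0.2076  0.0392]
brush (268, 6) [ 0.6118  0.19   -0.0019]
bolts [[ 5.125e-01  1.476e-01]
 [ 5.082e-01 -1.000e-04]
 [ 6.564e-01 -4.000e-03]
 [ 6.602e-01  1.440e-01]] [[-0.0043 -0.1478]
 [ 0.1482 -0.0038]
 [ 0.0038  0.1479]
 [-0.1477  0.0037]]
0.066 [ 142   27  130  168 7492] minrect [array([0.5609, 0.0728]), array([0.1606, 0.1144]), np.float64(88.8637)]
0.077 [ 265   28   50  170 7679] minrect [array([0.6417, 0.0709]), array([0.1602, 0.0451]), np.float64(88.6953)]
0.03 [184  51  83 125 417] minrect [array([
[... 462 characters left out ...]
([0.0748, 0.0137]), np.float64(89.2683)]
0.03 [   0  265  132   35 3558] minrect [array([ 0.305 , -0.1503]), array([0.1909, 0.0563]), np.float64(0.0423)]
0.03 [243 272  67   5 183] minrect [array([ 0.6082, -0.1343]), array([0.003 , 0.0917]), np.float64(88.7592)]
0.058 [170  45 101 137 749] minrect [array([0.5641, 0.0713]), array([0.0948, 0.1338]), np.float64(2.8897)]
0.058 [ 195   81   75   71 1365] minrect [array([0.5823, 0.0737]), array([0.0237, 0.0942]), np.float64(55.9374)]
brush [0.643 0.22  0.028]
brushtop [0.456 0.552 0.   ]
bot [ 0.686 -0.253  0.042]
cap [ 0.673 -0.241  0.129]
jar [ 0.548 -0.286  0.046]
big [ 0.32  -0.207  0.032]
left [-0.113 -0.495  0.038]
pan [ 0.552 -0.106  0.037]
```

View pics/crop1.png

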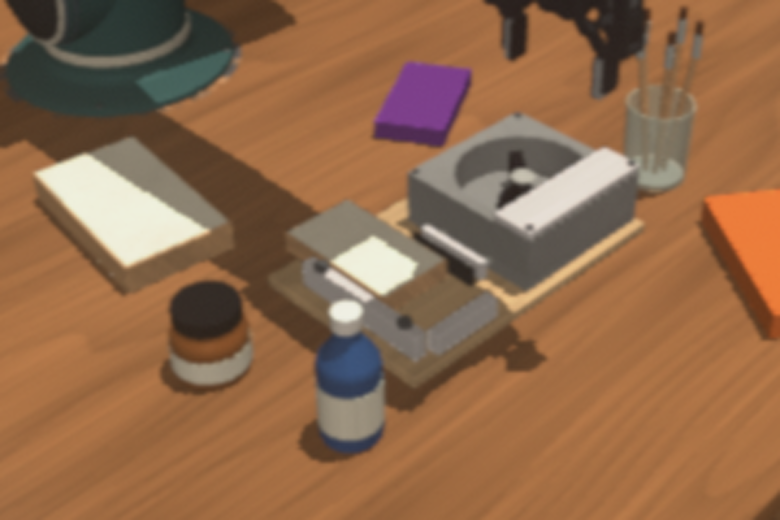

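The wrist view shows the clamp: hub at (236,118), and the lip edge at x≈268.

Candidates for the panel:
- the panel in the channel, wrist (210,240) / scene (292,232), measuring 81×141 mm
- the big pale panel, scene (200,212)
- purple, scene (313,168)
- orange, scene (455,230)
- a block at the scene's left edge (15,190)

I choose the one in the channel. The crop confirms it: pale, the smaller of the two, sitting between pad and fence, with its near end sticking out.

Next I turn the tool to the clamp's axes with the camera toward the robot, so it stays away from the brushes.

```bash
python3 -m creep '{"grip":[0,0,0,0,0,0,0,0,0,0],"xyz":[[0,-0.3,0],[0,-0.6,0],[0,-1,0],[0,-1,0],[0,-1,0],[0,-1,0],[0,-1,0],[0,-1,0],[0,-1,0],[0,-1,0]],"rot":[[0,0,-0.095],[0,0,-0.19],[0,0,-0.285],[0,0,-0.38],[0,0,-0.475],[0,0,-0.57],[0,0,-0.665],[0,0,-0.76],[0,0,-0.855],[0,0,-0.95]]}' 40
python3 -m creep '{"grip":[0,0,0,0],"xyz":[[0.5,0,0],[1,-0.4,0],[1,-0.8,0],[1,-0.8,0]],"rot":[[0,0,-0.033],[0,0,-0.033],[0,0,-0.033],[0,0,-0.033]]}'
cat >> h.py <<'E'
a=0.0262; O=np.array([.5824,.0021]); C=np.array([[np.cos(a),-np.sin(a)],[np.sin(a),np.cos(a)]])  # rows: clamp x,y axes
def st():
    s=sensors.sense(); p=s["ee_pos"]; q=C@(p[:2]-O); f=s["contact_force"]; g=C@f[:2]; R=s["tool_rot"]
    print("t",round(s["clock"],2),"clamp mm",(q*1e3).round(1),"z",(p[2]*1e3).round(1),"F",g.round(2),f[2].round(2),"M",s["moment"].round(3),"yaw",np.round(np.degrees(np.arctan2(R[1,1],R[0,1])-np.pi/2+a),2),"w",round(s["width"],4),"j6",round(s["joints"][5],2))
    return q,g,s
E
python3 -c "
from h import *
st()"
```

```text
clock: 1.15
ee_pos: [0.5949, -0.0, 0.2311]
tool_rot: [[-0.997, 0.072, -0.0], [0.072, 0.997, 0.0], [0.0, -0.0, -1.0]]
contact_force: [0.6, -0.9, 0.0]
width: -0.0
grip_force: 0.0
clock: 1.55
ee_pos: [0.5092, -0.0598, 0.2316]
tool_rot: [[-1.0, 0.029, 0.001], [0.029, 1.0, -0.001], [-0.001, -0.001, -1.0]]
contact_force: [0.5, 0.8, 0.0]
width: 0.0002
grip_force: 0.0
t 1.55 clamp mm [-71.5 -63.8] z 231.6 F [0.46 0.86] 0.02 M [-0.024 -0.041 -0.001] yaw -0.15 w 0.0002 j6 -1.71
```

```bash
Z='[0,0,0]'
python3 -m creep '{"grip":[0,0,0,0],"xyz":[[0.6,-0.2,0],[1,-0.29,0.3],[1,-0.29,0.9],[1,-0.29,1]],"rot":[[0,0,0],[0,0,0],[0,0,0],[0,0,0]]}' >/dev/null
python3 -m creep '{"grip":[0,0,0,0],"xyz":[[0.05,0,0.5],[0.05,0,1],[0.05,0,1],[0.05,0,1]],"rot":[[0,0,0],[0,0,0],[0,0,0],[0,0,0]]}' >/dev/null
python3 - <<'E'
from h import *
st()
c=cam("wrist");im,d=eyes.get_image("wrist");cv2.imwrite("pics/w1.png",im)
P=cloud("w",d,c)
q=(P[...,:2]-O)@C.T
for lo,hi in((.0305,.0362),(.0362,.042)):
    m=(P[...,2]>lo)&(P[...,2]<hi)&(d>0)&(abs(q[...,0])<.2)&(q[...,1]<-.03)&(q[...,1]>-.17)
    n,L,S,_=cv2.connectedComponentsWithStats(m.astype(np.uint8))
    for i in range(1,n):
        if S[i,4]>60:
            Q=q[L==i].astype(np.float32);print(lo,S[i],[np.round(x,4) for x in cv2.minAreaRect(Q)],Q.min(0),Q.max(0))
E
```

```text
t 2.35 clamp mm [-153.9  -84.5] z 72.9 F [-0.06 -0.72] 0.7 M [0.026 0.034 0.052] yaw -0.01 w 0.0002 j6 -1.79
0.0305 [193 169  34  31 878] [array([-0.1892, -0.1596]), array([0.0207, 0.0212]), np.float64(89.6276)] [-0.1998251  -0.16994202] [-0.17855328 -0.14922151]
0.0305 [266 265  32  37 941] [array([-0.1124, -0.1162]), array([0.0232, 0.0306]), np.float64(88.9769)] [-0.12776306 -0.12764825] [-0.09711362 -0.10434273]
0.0305 [352 265  23  37 641] [array([-0.1126, -0.0556]), array([0.0305, 0.0165]), np.float64(1.168)] [-0.12795895 -0.06414872] [-0.09747554 -0.04763572]
0.0305 [318 327  14  33 339] [array([-0.0568, -0.0842]), array([0.0108, 0.0337]), np.float64(89.9406)] [-0.0736672 -0.0895871] [-0.03997751 -0.07881948]
```

View pics/w1.png

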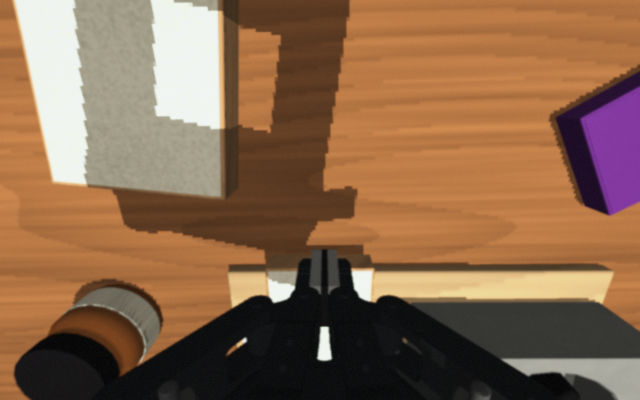

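The near end is at clamp x −127.5 mm with centre y −87.6 mm (pixels 266–375, row 268), which agrees with the first measurement. Next I lower and push.

```bash
python3 -m creep '{"grip":[0,0,0],"xyz":[[0,-0.04,0.4],[0,-0.04,0.67],[0,-0.04,0.67]],"rot":[[0,0,0],[0,0,0],[0,0,0]]}' >/dev/null; python3 -c "
from h import *
st()"
python3 -m creep '{"grip":[0,0,0,0,0,0,0,0,0,0],"xyz":[[-0.1,0,0],[-0.16,0,0],[-0.22,0,0],[-0.3,0,0],[-0.38,0,0],[-0.46,0,0],[-0.54,0,0],[-0.62,0,0],[-0.7,0,0],[-0.76,0,0]],"rot":[[0,0,0],[0,0,0],[0,0,0],[0,0,0],[0,0,0],[0,0,0],[0,0,0],[0,0,0],[0,0,0],[0,0,0]]}' >/dev/null; python3 -c "
from h import *
st()"
```

```text
t 2.7 clamp mm [-154.6  -87.8] z 17.7 F [-0.17  0.19] 0.78 M [-0.037 -0.029 -0.036] yaw -0.03 w 0.0 j6 -1.79
t 3.7 clamp mm [-93.2 -87.9] z 17.6 F [-2.06 -0.38] 1.89 M [-0.013  0.39   0.021] yaw -0.03 w 0.0002 j6 -1.77
```

```bash
python3 -m creep '{"grip":[0,0,0,0,0],"xyz":[[-0.03,0,0],[-0.06,0,0],[-0.09,0,0],[-0.11,0,0],[-0.11,0,0]],"rot":[[0,0,0],[0,0,0],[0,0,0],[0,0,0],[0,0,0]]}' >/dev/null; python3 -c "
from h import *
st()"
python3 -m creep '{"grip":[0,0,0],"xyz":[[-0.02,0,0],[-0.03,0,0],[-0.03,0,0]],"rot":[[0,0,0],[0,0,0],[0,0,0]]}' >/dev/null; python3 -c "
from h import *
st()"
```

```text
t 4.2 clamp mm [-84.8 -87.9] z 17.7 F [-1.39  0.76] -0.9 M [-0.011  0.034  0.016] yaw -0.03 w 0.0001 j6 -1.76
t 4.5 clamp mm [-82.5 -87.9] z 17.7 F [0.02 0.56] 0.43 M [-0.007  0.013 -0.009] yaw -0.03 w -0.0002 j6 -1.76
```

```bash
python3 -m creep '{"grip":[0,0,0],"xyz":[[-0.02,0,0],[-0.03,0,0],[-0.03,0,0]],"rot":[[0,0,0],[0,0,0],[0,0,0]]}' >/dev/null; python3 -c "
from h import *
st()"
python3 -m creep '{"grip":[0,0,0],"xyz":[[-0.02,0,0],[-0.03,0,0],[-0.03,0,0]],"rot":[[0,0,0],[0,0,0],[0,0,0]]}' >/dev/null; python3 -c "
from h import *
st()"
```

```text
t 4.8 clamp mm [-81.  -87.9] z 17.7 F [-12.21   0.18] 8.1 M [0.064 1.908 0.039] yaw -0.03 w -0.0 j6 -1.76
t 5.1 clamp mm [-80.9 -87.9] z 17.6 F [-38.95   0.73] 27.27 M [0.183 6.085 0.022] yaw -0.02 w 0.0002 j6 -1.76
```

Home: the force rose sharply with finger centre at −81 mm, where −70 was expected for the face. I back off and rise to look.

```bash
python3 -m creep '{"grip":[0,0,0,0],"xyz":[[0.1,0,0],[0.15,0,0],[0.15,0,-0.5],[0.15,0,-1]],"rot":[[0,0,0],[0,0,0],[0,0,0],[0,0,0]]}' >/dev/null
python3 -m creep '{"grip":[0,0,0,0],"xyz":[[0,0,-0.5],[-0.4,0.4,-1],[-1,0.8,-1],[-1,1,-1]],"rot":[[0,0,0],[0,0,0],[0,0,0],[0,0,0]]}' >/dev/null
python3 -m creep '{"grip":[0,0,0,0,0],"xyz":[[-0.5,0.2,-0.3],[-1,0.2,-0.6],[-1,0.2,-0.6],[-1,0.2,-0.6],[-1,0.2,-0.6]],"rot":[[0,0,0],[0,0,0],[0,0,0],[0,0,0],[0,0,0]]}' >/dev/null
cat >> h.py <<'E'
def look(name):
    st(); c=cam("wrist");im,d=eyes.get_image("wrist");cv2.imwrite(f"pics/{name}.png",im)
    P=cloud("w",d,c); q=(P[...,:2]-O)@C.T; z=P[...,2]; ok=d>0
    def rects(lo,hi,x0,x1,y0,y1,extra=True,nm=""):
        m=ok&(z>lo)&(z<hi)&(q[...,0]>x0)&(q[...,0]<x1)&(q[...,1]>y0)&(q[...,1]<y1)&extra
        n,L,S,_=cv2.connectedComponentsWithStats(m.astype(np.uint8))
        for i in range(1,n):
            if S[i,4]>50:
                Q=q[L==i]*1e3; print(nm,S[i,:5],"rect",[np.round(x,1) for x in cv2.minAreaRect(Q.astype(np.float32))],"min",Q.min(0).round(1),"max",Q.max(0).round(1))
    rects(.030,.0365,-.2,.1,-.16,-.03,nm="z34"); rects(.0365,.043,-.2,.1,-.16,-.1,nm="fence")
    dark=im.max(2)<70
    m=ok&dark&(z>.055)&(z<.068)&(np.hypot(q[...,0],q[...,1]-.07)<.055)&(q[...,0]<.034)
    Q=q[m]-[0,.07]; r=np.hypot(*Q.T); Q=Q[r>.014]
    if len(Q)>30:
        w,V=np.linalg.eigh(Q.T@Q); v=V[:,1]; print("theta mod pi",round(float(np.arctan2(-v[1],v[0])%np.pi),3),len(Q), "perp mean mm",(Q@V[:,0]).mean()*1e3)
E
python3 -c "
from h import *
look('w2')"
```

```text
t 6.4 clamp mm [69.5  7.9] z 224.8 F [-0.71 -0.14] -0.28 M [ 0.005 -0.009 -0.088] yaw -0.04 w 0.0004 j6 -1.57
z34 [185  45  23 140 345] rect [array([  -0.5, -135. ]), array([  2.2, 148.1]), np.float64(89.9)] min [ -74.6 -136.2] max [  73.6 -133.9]
z34 [ 195   51   84  141 9964] rect [array([  6.7, -87.8]), array([ 81.9, 153. ]), np.float64(89.8)] min [ -69.6 -129.1] max [ 83.3 -47.1]
z34 [277  82   9  74 419] rect [array([ -0.1, -40.4]), array([78.7,  6.3]), np.float64(0.2)] min [-39.5 -43.6] max [ 39.2 -37.2]
fence [ 172   45   34  141 1666] rect [array([ 1.000e-01, -1.415e+02]), array([148.8,  15. ]), np.float64(0.2)] min [ -74.3 -149.2] max [  74.5 -134. ]
theta mod pi 0.67 930 perp mean mm 1.4696828697882867
```

View pics/w2.png

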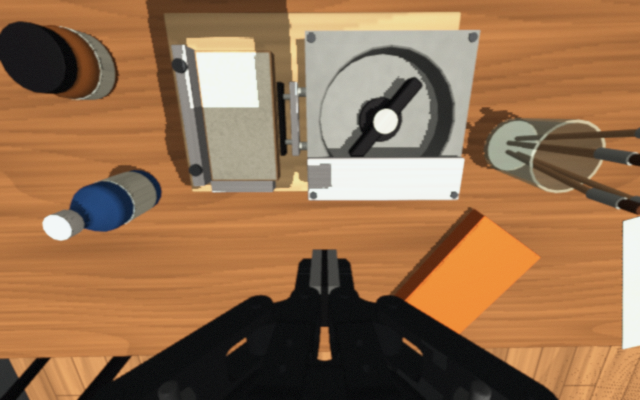

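The panel is home: near end −69.6 mm, square, at pixels (195–275, 51–180). The fence face is at about y −134 mm and the wing at θ≈0.67, so I expect pinch near θ≈2.3 and 22 N near θ≈3.05.

The plan is one long stroke to θ≈2.2. I then regrasp the other wing and feel the rest.

```bash
python3 -m creep '{"grip":[0,0,0,0],"xyz":[[0.5,0.3,0],[1,0.5,0.2],[1,0.65,0.4],[1,0.65,0.4]],"rot":[[0,0,0],[0,0,0],[0,0,0],[0,0,0]]}' >/dev/null
python3 -m creep '{"grip":[0,0,0,0],"xyz":[[0.33,0,0.2],[0.33,0,0.6],[0.33,0,0.9],[0.33,0,0.9]],"rot":[[0,0,0],[0,0,0],[0,0,0],[0,0,0]]}' >/dev/null
python3 -c "
from h import *
q,g,s=st()
t=np.array([-36.7,60.2]);d=t-q*1e3
print('units',(-d[0]/80).round(3),(d[1]/80).round(3),(s['ee_pos'][2]*1e3-44)/80)
f=np.radians(np.arange(195,84,-8.5)); p=38*np.c_[np.cos(f),np.sin(f)]; u=(p-p[0])/80; print(np.c_[-u[:,0],u[:,1]].round(3).tolist())
"
```

```text
t 7.25 clamp mm [-37.   59.3] z 119.0 F [-0.35  0.04] 0.12 M [-0.04   0.037  0.018] yaw -0.06 w -0.0 j6 -1.48
units -0.004 0.011 0.9375160696755502
[[-0.0, 0.0], [0.013, 0.069], [0.016, 0.14], [0.008, 0.21], [-0.01, 0.278], [-0.037, 0.342], [-0.075, 0.402], [-0.12, 0.456], [-0.173, 0.502], [-0.232, 0.54], [-0.296, 0.569], [-0.364, 0.588], [-0.434, 0.597], [-0.504, 0.596]]
```

```bash
python3 -m creep '{"grip":[0,0,0,0],"xyz":[[0,0.01,0.4],[0,0.01,0.7],[0,0.01,0.94],[0,0.01,0.94]],"rot":[[0,0,0],[0,0,0],[0,0,0],[0,0,0]]}' >/dev/null; python3 -c "
from h import *
st()"
python3 -m creep '{"grip":[0,0,0,0,0,0],"xyz":[[0.013,0.069,0],[0.016,0.14,0],[0.008,0.21,0],[-0.01,0.278,0],[-0.037,0.342,0],[-0.037,0.342,0]],"rot":[[0,0,0],[0,0,0],[0,0,0],[0,0,0],[0,0,0],[0,0,0]]}' >/dev/null; python3 -c "
from h import *
st()"
```

```text
t 7.65 clamp mm [-36.3  60.4] z 45.5 F [-0.25  0.46] 0.67 M [ 0.006 -0.009  0.03 ] yaw -0.05 w 0.0001 j6 -1.47
t 8.25 clamp mm [-32.7  88.7] z 47.8 F [-0.76 -1.62] -0.31 M [-0.388  0.235 -0.008] yaw 0.0 w -0.0003 j6 -1.43
```

```bash
python3 -m creep '{"grip":[0,0,0,0,0,0,0,0,0],"xyz":[[-0.038,0.06,0.01],[-0.083,0.114,0.02],[-0.136,0.16,0.03],[-0.195,0.198,0.03],[-0.259,0.227,0.03],[-0.327,0.246,0.03],[-0.397,0.255,0.03],[-0.397,0.255,0.03],[-0.397,0.255,0.03]],"rot":[[0,0,0],[0,0,0],[0,0,0],[0,0,0],[0,0,0],[0,0,0],[0,0,0],[0,0,0],[0,0,0]]}' >/dev/null; python3 -c "
from h import *
q,g,s=st(); r=q-[0,.07]; print('polar',np.hypot(*r)*1e3,np.degrees(np.arctan2(r[1],r[0])),'tau',-np.cross(r,g))
look('w3')"
```

```text
t 9.15 clamp mm [ -1.2 109.1] z 45.0 F [-2.12  0.12] -0.15 M [ 0.027  0.439 -0.003] yaw -0.01 w -0.0001 j6 -1.4
polar 39.118233810518625 91.7302483561168 tau -0.08274539553656565
t 9.15 clamp mm [ -1.2 109.1] z 45.0 F [-2.12  0.12] -0.15 M [ 0.027  0.439 -0.003] yaw -0.01 w -0.0001 j6 -1.4
z34 [    0   137    96   224 14525] rect [array([ 15.9, -62.5]), array([ 61.9, 169. ]), np.float64(69.8)] min [ -70.3 -120.8] max [ 84.4 -44.6]
theta mod pi 1.971 3430 perp mean mm 9.470324396378434<string>:3: DeprecationWarning: Arrays of 2-dimensional vectors are deprecated. Use arrays of 3-dimensional vectors instead. (deprecated in NumPy 2.0)
```

View pics/w3.png

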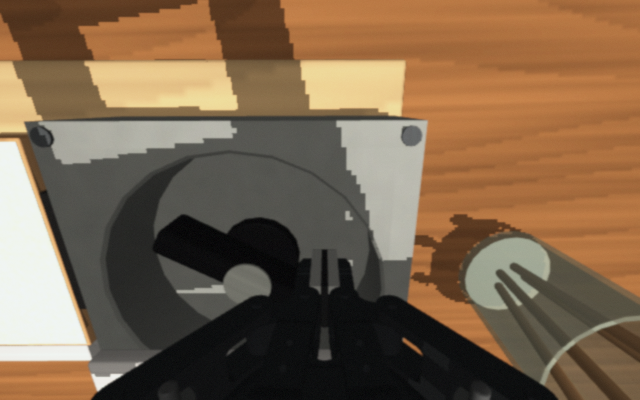

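The wing has turned to θ≈2.2, with its free end at pixel (185,238) and the finger at (323,265). I regrasp on that other end.

```bash
python3 -m creep '{"grip":[0,0,0,0,0],"xyz":[[0.05,0,0],[0.06,0,-0.2],[0.06,0,-0.5],[0.06,0,-0.75],[0.06,0,-0.75]],"rot":[[0,0,0],[0,0,0],[0,0,0],[0,0,0],[0,0,0]]}' >/dev/null
python3 -m creep '{"grip":[0,0,0,0,0],"xyz":[[-0.1,-0.3,0],[-0.22,-0.7,0],[-0.22,-0.94,0],[-0.22,-0.94,0],[-0.22,-0.94,0]],"rot":[[0,0,0],[0,0,0],[0,0,0],[0,0,0],[0,0,0]]}' >/dev/null
python3 -c "
from h import *
look('w4')
f=np.radians(np.arange(288,200,-4)); p=38*np.c_[np.cos(f),np.sin(f)]; u=(p-p[0])/80; print(np.c_[-u[:,0],u[:,1]].round(3).tolist())"
```

```text
t 10.2 clamp mm [11.3 33.4] z 104.3 F [-0.43  1.36] -0.36 M [0.018 0.049 0.053] yaw -0.08 w 0.0002 j6 -1.53
z34 [   80   104   152   190 20507] rect [array([  4.7, -90.9]), array([159.4,  91.9]), np.float64(0.3)] min [ -74.7 -137.2] max [ 84.4 -45.1]
z34 [ 229  152   21   97 1019] rect [array([ -0.5, -34.1]), array([79.7,  8.2]), np.float64(0.0)] min [-40.4 -38.2] max [ 39.3 -30. ]
fence [  61  104   70  184 3347] rect [array([   0.2, -141.6]), array([149.8,  16. ]), np.float64(0.5)] min [ -74.7 -149.9] max [  75.  -133.1]
theta mod pi 2.085 2114 perp mean mm 1.9612549044010714
[[-0.0, 0.0], [0.032, -0.009], [0.064, -0.016], [0.097, -0.021], [0.13, -0.023], [0.163, -0.023], [0.196, -0.021], [0.229, -0.016], [0.262, -0.009], [0.294, 0.0], [0.325, 0.011], [0.355, 0.025], [0.384, 0.04], [0.412, 0.058], [0.439, 0.077], [0.465, 0.099], [0.488, 0.122], [0.511, 0.146], [0.531, 0.173], [0.55, 0.2], [0.566, 0.229], [0.581, 0.259]]
```

View pics/w4.png

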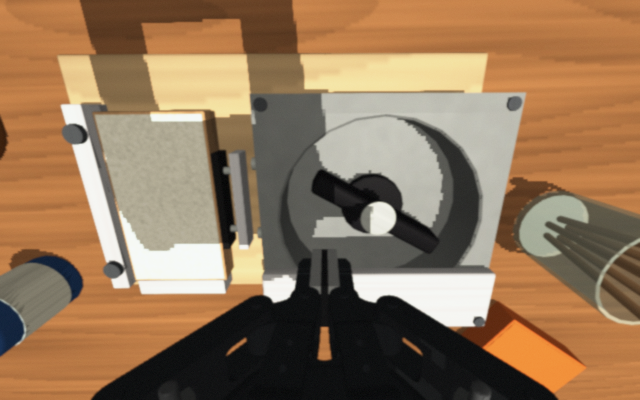

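The picture shows the panel against the dark pad at (215,200), square and home, with the wing at θ≈2.09 and its free end at (320,185). I descend behind that end.

```bash
python3 -m creep '{"grip":[0,0,0,0],"xyz":[[0,0,0.4],[0,0,0.6],[0,0,0.74],[0,0,0.74]],"rot":[[0,0,0],[0,0,0],[0,0,0],[0,0,0]]}' >/dev/null
cat >> h.py <<'E'
def feel():
    q,g,s=st(); r=q-[0,.07]; print('   r',round(np.hypot(*r)*1e3,1),'phi',round(np.degrees(np.arctan2(r[1],r[0]))%360,1),'tau',round(-(r[0]*g[1]-r[1]*g[0]),3),'|F|',np.hypot(*g).round(2))
E
python3 -c "
from h import *
feel()"
python3 -m creep '{"grip":[0,0,0,0],"xyz":[[0.032,-0.009,0],[0.064,-0.016,0],[0.097,-0.021,0],[0.13,-0.023,0]],"rot":[[0,0,0],[0,0,0],[0,0,0],[0,0,0]]}' >/dev/null
python3 -c "
from h import *
feel()"
python3 -m creep '{"grip":[0],"xyz":[[0.033,0,0]],"rot":[[0,0,0]]}' >/dev/null
python3 -c "
from h import *
feel()"
python3 -m creep '{"grip":[0],"xyz":[[0.033,0.002,0]],"rot":[[0,0,0]]}' >/dev/null
python3 -c "
from h import *
feel()"
python3 -m creep '{"grip":[0,0],"xyz":[[0,0,0],[0,0,0]],"rot":[[0,0,0],[0,0,0]]}' >/dev/null
python3 -c "
from h import *
feel()"
```

```text
t 10.65 clamp mm [10.6 33.8] z 43.3 F [0.26 0.61] 0.18 M [ 0.005  0.021 -0.014] yaw 0.0 w -0.0001 j6 -1.53
   r 37.7 phi 286.3 tau -0.016 |F| 0.66
t 11.05 clamp mm [ 1.  31.5] z 45.6 F [0.   0.71] -1.19 M [ 0.005  0.018 -0.008] yaw -0.04 w -0.0002 j6 -1.53
   r 38.5 phi 271.4 tau -0.001 |F| 0.71
t 11.15 clamp mm [-1.  31.6] z 45.6 F [10.81 -0.03] -2.05 M [ 0.14  -1.493 -0.137] yaw -0.04 w 0.0001 j6 -1.53
   r 38.4 phi 268.5 tau -0.415 |F| 10.81
t 11.25 clamp mm [-3.3 31.7] z 45.8 F [10.15 -0.6 ] -0.96 M [-0.013 -1.592 -0.112] yaw -0.04 w 0.0001 j6 -1.53
   r 38.4 phi 265.1 tau -0.39 |F| 10.16
t 11.45 clamp mm [-3.5 31.6] z 45.7 F [ 7.11 -0.86] -0.31 M [-0.136 -1.044 -0.013] yaw -0.04 w 0.0002 j6 -1.53
   r 38.5 phi 264.8 tau -0.276 |F| 7.16
```

```bash
cat >> h.py <<'E'
from scipy.optimize import brentq
def feel():
    q,g,s=st(); r=(q-[0,.07])*1e3
    def sup(b): n=np.array([np.cos(b-np.pi/2),np.sin(b-np.pi/2)]); return n@r+11*abs(n[0])+8*abs(n[1])+7
    ph=np.arctan2(r[1],r[0])%(2*np.pi); b=brentq(sup,ph-1.1,ph-.1); n=np.array([np.cos(b-np.pi/2),np.sin(b-np.pi/2)])
    p=r+np.array([11,8])*np.sign(n); fn=-(g@n); arm=p@[np.cos(b),np.sin(b)]
    print('   rel',r.round(1),'theta',round(2*np.pi-b,3),'Fn',fn.round(2),'arm',arm.round(1),'tau n-only',round(fn*arm/1e3,3),'tau cross',round((p[0]*g[1]-p[1]*g[0])/1e3,3),'|F|',np.hypot(*g).round(2))
E
python3 -c "
from h import *
feel()"
python3 -m creep '{"grip":[0],"xyz":[[0.033,0.005,0]],"rot":[[0,0,0]]}' >/dev/null
python3 -c "
from h import *
feel()"
python3 -m creep '{"grip":[0],"xyz":[[0.033,0.007,0]],"rot":[[0,0,0]]}' >/dev/null
python3 -c "
from h import *
feel()"
python3 -m creep '{"grip":[0,0],"xyz":[[0,0,0],[0,0,0]],"rot":[[0,0,0],[0,0,0]]}' >/dev/null
python3 -c "
from h import *
feel()"
```

```text
t 11.45 clamp mm [-3.5 31.6] z 45.7 F [ 7.11 -0.86] -0.31 M [-0.136 -1.044 -0.013] yaw -0.04 w 0.0002 j6 -1.53
   rel [ -3.5 -38.4] theta 2.225 Fn 6.16 arm 32.9 tau n-only 0.203 tau cross 0.228 |F| 7.16
t 11.55 clamp mm [-5.6 32. ] z 45.9 F [10.3  -0.46] -0.72 M [-0.127 -1.568 -0.134] yaw -0.05 w -0.0001 j6 -1.53
   rel [ -5.6 -38. ] theta 2.283 Fn 8.1 arm 33.6 tau n-only 0.272 tau cross 0.317 |F| 10.31
t 11.65 clamp mm [-8.3 32.6] z 45.9 F [ 9.75 -1.12] 0.52 M [-0.243 -1.608 -0.065] yaw -0.04 w -0.0 j6 -1.53
   rel [ -8.3 -37.4] theta 2.352 Fn 7.71 arm 34.5 tau n-only 0.266 tau cross 0.309 |F| 9.81
t 11.85 clamp mm [-8.6 32.6] z 45.9 F [ 6.74 -1.11] 0.93 M [-0.24 -1.09 -0.08] yaw -0.04 w -0.0003 j6 -1.53
   rel [ -8.6 -37.4] theta 2.357 Fn 5.55 arm 34.7 tau n-only 0.192 tau cross 0.22 |F| 6.83
```

```bash
python3 -m creep '{"grip":[0,0],"xyz":[[0.032,0.009,0],[0.063,0.02,0]],"rot":[[0,0,0],[0,0,0]]}' >/dev/null
python3 -c "
from h import *
feel()"
python3 -m creep '{"grip":[0,0],"xyz":[[0,0,0],[0,0,0]],"rot":[[0,0,0],[0,0,0]]}' >/dev/null
python3 -c "
from h import *
feel()"
python3 -m creep '{"grip":[0,0],"xyz":[[0.03,0.014,0],[0.059,0.029,0]],"rot":[[0,0,0],[0,0,0]]}' >/dev/null
python3 -c "
from h import *
feel()"
python3 -m creep '{"grip":[0,0],"xyz":[[0,0,0],[0,0,0]],"rot":[[0,0,0],[0,0,0]]}' >/dev/null
python3 -c "
from h import *
feel()"
```

```text
t 12.05 clamp mm [-13.4  34. ] z 46.0 F [ 7.96 -2.21] 0.83 M [-0.525 -1.387 -0.129] yaw -0.05 w 0.0002 j6 -1.52
   rel [-13.4 -36. ] theta 2.478 Fn 6.65 arm 36.4 tau n-only 0.242 tau cross 0.277 |F| 8.26
t 12.25 clamp mm [-13.7  34. ] z 45.9 F [ 6.54 -2.35] 1.99 M [-0.334 -1.055 -0.07 ] yaw -0.04 w -0.0002 j6 -1.52
   rel [-13.7 -36. ] theta 2.483 Fn 5.86 arm 36.6 tau n-only 0.215 tau cross 0.241 |F| 6.95
t 12.45 clamp mm [-18.2  36.2] z 45.9 F [ 8.41 -3.97] 1.13 M [-0.641 -1.236 -0.083] yaw -0.05 w -0.0002 j6 -1.52
   rel [-18.2 -33.8] theta 2.599 Fn 7.74 arm 38.3 tau n-only 0.297 tau cross 0.333 |F| 9.3
t 12.65 clamp mm [-18.4  36.3] z 45.9 F [ 5.62 -2.19] 1.89 M [-0.459 -0.946 -0.047] yaw -0.04 w 0.0001 j6 -1.52
   rel [-18.4 -33.7] theta 2.603 Fn 4.76 arm 38.5 tau n-only 0.183 tau cross 0.209 |F| 6.03
```

```bash
python3 -m creep '{"grip":[0,0],"xyz":[[0.028,0.018,0],[0.055,0.037,0]],"rot":[[0,0,0],[0,0,0]]}' >/dev/null
python3 -c "
from h import *
feel()"
python3 -m creep '{"grip":[0,0],"xyz":[[0,0,0],[0,0,0]],"rot":[[0,0,0],[0,0,0]]}' >/dev/null
python3 -c "
from h import *
feel()"
python3 -m creep '{"grip":[0,0],"xyz":[[0.026,0.02,0],[0.051,0.041,0]],"rot":[[0,0,0],[0,0,0]]}' >/dev/null
python3 -c "
from h import *
feel()"
python3 -m creep '{"grip":[0,0],"xyz":[[0,0,0],[0,0,0]],"rot":[[0,0,0],[0,0,0]]}' >/dev/null
python3 -c "
from h import *
feel()"
```

```text
t 12.85 clamp mm [-22.6  39.1] z 45.9 F [ 7.6  -4.75] 1.0 M [-0.859 -1.25  -0.063] yaw -0.05 w -0.0001 j6 -1.51
   rel [-22.6 -30.9] theta 2.717 Fn 7.46 arm 40.1 tau n-only 0.299 tau cross 0.334 |F| 8.96
t 13.05 clamp mm [-22.9  39.2] z 45.9 F [ 4.99 -3.9 ] 2.1 M [-0.584 -0.87  -0.062] yaw -0.04 w -0.0 j6 -1.51
   rel [-22.9 -30.8] theta 2.721 Fn 5.6 arm 40.2 tau n-only 0.225 tau cross 0.246 |F| 6.34
t 13.25 clamp mm [-26.8  42.2] z 45.9 F [ 8.41 -5.91] 0.68 M [-0.99  -1.188 -0.083] yaw -0.05 w -0.0001 j6 -1.51
   rel [-26.8 -27.8] theta 2.824 Fn 8.24 arm 42.0 tau n-only 0.346 tau cross 0.389 |F| 10.28
t 13.45 clamp mm [-27.   42.4] z 45.9 F [ 6.26 -4.95] 1.65 M [-0.736 -0.781 -0.029] yaw -0.04 w 0.0003 j6 -1.51
   rel [-27.  -27.6] theta 2.829 Fn 6.64 arm 42.2 tau n-only 0.28 tau cross 0.311 |F| 7.98
```

Torque is now about 1.32 times free at θ≈2.83, which fits a pinch near 2.35. Two more small steps.

```bash
python3 -m creep '{"grip":[0,0],"xyz":[[0.024,0.024,0],[0.046,0.048,0]],"rot":[[0,0,0],[0,0,0]]}' >/dev/null
python3 -c "
from h import *
feel()"
python3 -m creep '{"grip":[0,0],"xyz":[[0,0,0],[0,0,0]],"rot":[[0,0,0],[0,0,0]]}' >/dev/null
python3 -c "
from h import *
feel()"
python3 -m creep '{"grip":[0],"xyz":[[0.02,0.024,0]],"rot":[[0,0,0]]}' >/dev/null
python3 -c "
from h import *
feel()"
python3 -m creep '{"grip":[0,0],"xyz":[[0,0,0],[0,0,0]],"rot":[[0,0,0],[0,0,0]]}' >/dev/null
python3 -c "
from h import *
feel()"
```

```text
t 13.65 clamp mm [-30.5  46. ] z 45.9 F [ 5.94 -7.24] 1.77 M [-1.136 -0.993 -0.07 ] yaw -0.05 w 0.0002 j6 -1.5
   rel [-30.5 -24. ] theta 2.931 Fn 8.32 arm 44.0 tau n-only 0.366 tau cross 0.396 |F| 9.37
t 13.85 clamp mm [-30.7  46.2] z 45.8 F [ 4.76 -4.64] 1.5 M [-0.862 -0.761 -0.069] yaw -0.04 w 0.0001 j6 -1.5
   rel [-30.7 -23.8] theta 2.936 Fn 5.52 arm 44.1 tau n-only 0.243 tau cross 0.269 |F| 6.65
t 13.95 clamp mm [-32.1  47.8] z 45.8 F [ 5.34 -8.15] 1.53 M [-1.172 -1.007 -0.069] yaw -0.06 w 0.0003 j6 -1.5
   rel [-32.1 -22.2] theta 2.978 Fn 8.91 arm 44.8 tau n-only 0.4 tau cross 0.427 |F| 9.74
t 14.15 clamp mm [-32.3  48. ] z 45.8 F [ 5.49 -5.63] 1.53 M [-0.929 -0.741 -0.07 ] yaw -0.04 w -0.0 j6 -1.5
   rel [-32.3 -22. ] theta 2.983 Fn 6.43 arm 45.0 tau n-only 0.289 tau cross 0.321 |F| 7.86
```

Torque ratio is about 1.5 (roughly 20 N) and the geometry says about 19 N. I back off and check by eye.

```bash
python3 -m creep '{"grip":[0,0,0,0,0],"xyz":[[-0.02,-0.05,0],[-0.04,-0.08,0],[-0.04,-0.08,-0.5],[-0.04,-0.08,-1],[-0.04,-0.08,-1]],"rot":[[0,0,0],[0,0,0],[0,0,0],[0,0,0],[0,0,0]]}' >/dev/null
python3 -m creep '{"grip":[0,0,0,0,0],"xyz":[[-0.3,-0.1,-0.4],[-0.8,-0.3,-0.8],[-1,-0.5,-1],[-1,-0.5,-1],[-1,-0.5,-1]],"rot":[[0,0,0],[0,0,0],[0,0,0],[0,0,0],[0,0,0]]}' >/dev/null
python3 -m creep '{"grip":[0,0,0],"xyz":[[-0.3,0,0],[-0.3,0,0],[-0.3,0,0]],"rot":[[0,0,0],[0,0,0],[0,0,0]]}' >/dev/null
python3 -c "
from h import *
look('w5')"
```

```text
t 15.45 clamp mm [73.2  2.7] z 203.6 F [-0.68 -0.41] -0.51 M [-0.006 -0.042 -0.035] yaw -0.0 w 0.0001 j6 -1.58
z34 [  178    36   100   158 12208] rect [array([  4. , -92.5]), array([158. ,  87.8]), np.float64(0.5)] min [ -74.6 -137. ] max [ 83.  -48.8]
z34 [278  76  12  80 634] rect [array([ -0.2, -39.9]), array([79.5,  8.2]), np.float64(0.2)] min [-39.9 -44.1] max [ 39.6 -35.8]
fence [ 165   36   38  152 1911] rect [array([ 1.000e-01, -1.415e+02]), array([149.1,  15. ]), np.float64(0.2)] min [ -74.4 -149.2] max [  74.7 -134. ]
theta mod pi 3.075 963 perp mean mm 0.8743221808590013
```

View pics/w5.png

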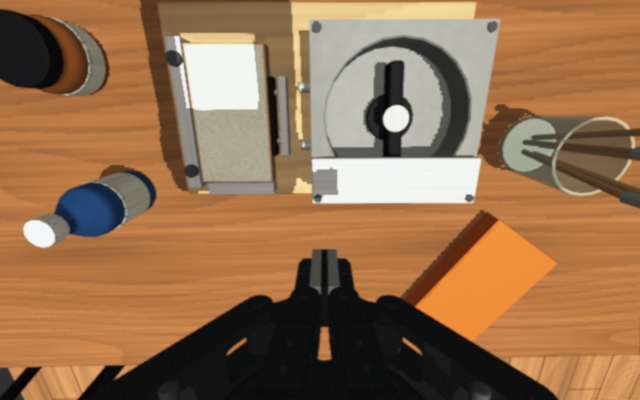

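The picture shows the wing at θ≈3.05 (395,110). The panel is flush on the fence (190,110) and against the end stop (235,185), and the jars have not moved. Torque and geometry both put the clamping force near 20–22 N.

```bash
python3 -c "
from h import *
print(job.finish_job())"
```

```text
the job is handed in; nothing more can be done
None
```

The job is handed in, with no verdict returned: the panel is home against the end stop and clamped to the fence at an estimated 20–22 N (from knob torque and angle), with the bottle and jars left untouched.

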